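# Push the tea lights home in their tray

## Robot

A 7-joint arm with a two-finger parallel gripper is mounted at the origin on a cart in front of the work surface, level with it; the furniture and walls round the work are solid. World frame = base frame: x ahead of the robot, y to its left, z up, the work surface at z = 0. Lengths are in m, angles in rad, forces in N, time in s.
With the tool pointing down it reaches from about 0.4 to 0.85 m from the base axis. Payload 4.5 kg.
Tool frame: the origin (TCP) lies between the finger pads; the fingertips stand 11 mm ahead of it and the grasp point (between the pads) lies 8 mm behind it; z points along the fingers, y is the line along which they close (so a half turn about z gives the same grasp; the last joint's range is limited). The gripper opens to 85 mm and grips with 20 to 120 N. Pads are 22 mm wide; open, the fingers measure 114 mm over their backs; the gripper's body (76 mm by 85 mm) begins 54 mm behind the grasp point. The pads swing forward as they close: fully open they stand 13 mm farther back than shut.
Start: joints at [-1.269, 0.689, -0.195, 1.565, 0.157, 0.902, -0.215], TCP at [0.165, 0.603, 0.242] pointing down, gripper open.
Joint ranges: [-3.01, 3.01], [-0.46, 2.08], [-1.47, 1.51], [0.13, 2.56], [-1, 4.14], [0.04, 2.09], [-2.66, 2.66]. Speed limits (rad/s): [2.57, 2.57, 3.14, 3.14, 3.14, 3.14, 3.14].

## Interface

Orientations are given as a unit quaternion [x, y, z, w].
In Python, from cell import bot gives the robot as it stands.
- The arm moves only by the shell command python3 -m handwheel 'ROWS'. ROWS is JSON, a list of rows, each an object of numbers: "dx", "dy", "dz": the shift along the tool's x, y, z in m; "turn": the turn about the tool's z in degrees; "fingers": the opening in per cent of the stroke, from 0 (shut) to 100 (fully open). A call has 1 to 5 rows; each row shifts and turns the commanded pose from where the row before left it, along the tool's axes as they then stand; what a row does not reach is not made up. A row lasts 1/12 s, in which the tool goes at most 41.7 mm and 7.16 degrees, less where a joint would pass 70% of its speed; a pose out of reach is approached as far as the arm can. A call is refused whole if a number of a shift passes 0.0417 or a number of a turn 7.16, either way. A call with a gripper value outside its range is refused whole. The fingers move at their own pace and stop on an object; the grip force is fixed at half the most. Time passes only in rows, so rows that do not move let the fingers close. It gives the time, the measured TCP pose, the force, the opening and the grip force at its end, in the units of the state.
- bot.observe(): the state, without advancing time (a new reading comes with each control period).
- bot.capture(name): name is "side" or "top"; returns the picture (384x512x3 uint8, red, green, blue); there is no depth.
- bot.camera_info(name): a dict with "mtx" (3x3 intrinsics, pixels), "D" ([k1, k2, p1, p2, k3] as OpenCV has them; the pictures are not rectified), "R" (3x3) and "t" (3): a world point X has camera coordinates R X + t. Camera axes: x right, y down, z forward; pixel columns grow to the right and rows downward; lengths in m; the calibration is good to about 2 mm. A picture is of the moment at which its call begins. camera_info takes no time and is no camera call.
- bot.job_done(): hands the job in; it is judged then, once.
Trained networks look in the newest picture that a camera, given by its name, has taken for a name from the list of things; names that differ only in an ending like _2 or _b are one class to them, and where a whole thing is asked for, a point or a joint stands for the part that bears it (a point fixed in the world has none). Each returns a list of dicts, best first, with "score" (0 to 1); they miss things now and then, are a little off and sometimes report something else, mostly with a low value. They report only what shows in the picture. A call takes as long as a camera call. They do not tell look-alikes from the thing itself.
- bot.find_in(camera, label): "point" ([x, y, z] in m, in world coordinates, good to about 4 mm: the middle of the surface that is visible of it).
- bot.pinpoint(camera, label): "point" ([x, y, z] in m, in world coordinates, good to about 4 mm: a listed point, or the origin of a listed thing).
The state is a dict: "t": time; "qpos": joint angles; "qvel": joint speeds; "joint_torque": joint torques, N m; "eef_pos": TCP position; "eef_rot": TCP orientation; "ft_force": force on the tool from outside, world axes, zero at the start; "moment": the same for the moment, N m; "width": opening from 0.0 (shut) to 1.0 (fully open); "grasp_force": force on a finger pad.
Only numpy, scipy, OpenCV 4.12 (cv2) and the standard library are available. Lean on these libraries where they do the work, as an engineer would, in place of code of your own. Each camera call takes 0.05 s, during which the arm holds its last target. There are 200 camera calls.

## Task

Two tea lights lie loose on the flat strip of the wooden tray. With the fingertips push each of them across the tray until it drops into an empty recess and sits flat in it, one in each; do not lift them off the tray. Leave the tea light that is already in the middle recess, and everything round the tray, where it is.

Things in the scene. Friction and masses are not known exactly. Their poses are not given: they have to be found in the camera images.
- tray: fixed wooden tray, flat slab 130 mm (its x) by 204 mm (its y), top 22 mm above the worktop, no raised rim. Three round recesses in a row along one long side (tray x = +34 mm, y = +55, 0, -55 mm); the loose tea lights lie on the bare strip along the other side (negative x). Origin: centre of the underside, on the worktop; x from strip to recesses, z up. Turned up to 60 degrees either way from x straight ahead
- recess_left (a point): empty recess at tray y = +55 mm, round, 45 mm across, 9 mm deep with a flat floor (a tea light resting in it stands 6 mm proud of the tray's top). This point is the centre of the recess floor, 13 mm above the worktop; z up. 
- recess_right (a point): empty recess at tray y = -55 mm, round, 45 mm across, 9 mm deep with a flat floor (a tea light resting in it stands 6 mm proud of the tray's top). This point is the centre of the recess floor, 13 mm above the worktop; z up. 
- recess_mid (a point): middle recess, filled from the start by a tea light, round, 45 mm across, 9 mm deep with a flat floor (a tea light resting in it stands 6 mm proud of the tray's top). This point is the centre of the recess floor, 13 mm above the worktop; z up. 
- light_left: loose tea light (candle in a thin round metal cup), 38 mm across, 15 mm high, 14 to 28 g; origin at the centre of its underside, z up along its axis. It starts upright on the tray's flat strip on the side of recess_left, 54 to 81 mm from that recess's centre. It slides freely
- light_right: loose tea light (candle in a thin round metal cup), 38 mm across, 15 mm high, 14 to 28 g; origin at the centre of its underside, z up along its axis. It starts upright on the tray's flat strip on the side of recess_right, 54 to 81 mm from that recess's centre. It slides freely
- light_seated: already seated in the middle recess, to be left alone: tea light (candle in a thin round metal cup), 38 mm across, 15 mm high, 14 to 28 g; origin at the centre of its underside, z up along its axis. 
- shaker: bystander, loose: glass salt shaker with steel cap, 43 mm across, 78 mm high, standing on the worktop just beyond the recess side of the tray; origin at the centre of its underside
- matches: bystander, loose: match box 37 x 53 x 15 mm lying on the worktop just beyond the recess side of the tray; origin at the centre of its underside
- garlic: bystander, loose: garlic bulb, 60 mm across, 58 mm high, far to the left; origin at the centre of its underside
- mug: bystander, loose: dark and white mug 81 mm across, 94 mm high, far to the left; origin at the centre of its underside
- lemon: bystander, loose: lemon 78 x 55 x 56 mm, far to the right; origin at the centre of its underside
- honey: bystander, loose: honey jar 66 x 72 mm, 102 mm high, far to the right; origin at the centre of its underside
There are look-alikes about, which are no part of the job. What is shaped like the light_left but black, blue or orange is not meant.

How it is judged:
At the end, for the whole second after the job is handed in: Each loose tea light rests flat in an outer recess, one in each: centre within 6 mm of the recess's, underside within 3 mm of its floor, tilted less than 0.08 rad, at rest; the middle tea light still sits in its recess by the same measure, and no bystander is more than 20 mm from its place (((horizontal distance between light_left and recess_left below 0.006 m and z of light_left in the frame of recess_left between -0.003 and 0.003 m and angle between each of light_left, light_right's own z axis and vertical below 0.08 rad and linear speed of each of light_left, light_right below 0.02 m/s and horizontal distance between light_right and recess_right below 0.006 m and z of light_right in the frame of recess_right between -0.003 and 0.003 m) or (horizontal distance between light_left and recess_right below 0.006 m and z of light_left in the frame of recess_right between -0.003 and 0.003 m and angle between each of light_left, light_right's own z axis and vertical below 0.08 rad and linear speed of each of light_left, light_right below 0.02 m/s and horizontal distance between light_right and recess_left below 0.006 m and z of light_right in the frame of recess_left between -0.003 and 0.003 m)) and horizontal distance between light_seated and recess_mid below 0.006 m and z of light_seated in the frame of recess_mid between -0.003 and 0.003 m and angle between light_seated's own z axis and vertical below 0.08 rad and linear speed of light_seated below 0.02 m/s and distance of each of shaker, matches, garlic, mug, lemon, honey from where it was at the start of the episode below 0.02 m); the robot touches nothing.
It fails at once if a loose tea light is lifted more than 6 mm off the tray's top (they are to be pushed) (z of any of light_left, light_right in the frame of tray above 0.028 m).
It fails at once if a loose tea light is pushed off the tray (z of any of light_left, light_right in the frame of tray below 0.008 m).
It fails at once if the middle tea light is moved more than 8 mm, out of its recess (distance of light_seated from where it was at the start of the episode above 0.008 m).
It fails at once if a bystander is moved more than 20 mm (distance of any of shaker, matches, garlic, mug, lemon, honey from where it was at the start of the episode above 0.02 m).
It also fails if it takes over 48 s, if anything falls off the work surface, if the arm or the gripper's body presses on something with over 40 N, if the wrist force passes 120 N, or if a joint passes its speed limit or range.

## Working session

There is one attempt and no reset: what is moved stays moved. The work goes in short steps, Python scripts to look and compute and a shell command to move; the robot and the scene stay as the last step left them, time stands still between calls to the robot, and variables do not carry over. Pictures are saved under pics/ and viewed, at most 10 in all, crops included, and the job is handed in when it is done.

```bash
mkdir -p pics; python3 - <<'E'
from cell import bot
import cv2
s=bot.observe();print(s['t'],s['eef_pos'],s['eef_rot'],s['width'])
for c in('top','side'):
    im=bot.capture(c);cv2.imwrite(f'pics/{c}0.png',im[:,:,::-1])
    for l in('tray','recess_left','recess_right','recess_mid','light_left','light_right','light_seated','shaker','matches'):
        print(c,l,[(d['point'] if isinstance(d['point'],list) else d['point'].round(3).tolist(),round(d['score'],2)) for d in bot.pinpoint(c,l)[:4]])
E
```

```text
0.0 [0.16527783 0.60210518 0.24145534] [ 1.33475946e-01  9.91051615e-01 -9.30564155e-04 -5.64560092e-05] 1.0000230193357278
top tray [([0.5565, 0.0386, 0.0051], 0.56), ([0.5855, 0.0264, 0.0168], 0.48), ([0.4319, -0.3498, -0.0012], 0.44)]
top recess_left [([0.622, 0.0625, 0.0139], 0.7)]
top recess_right [([0.5475, -0.0185, 0.0135], 0.59)]
top recess_mid [([0.5835, 0.0219, 0.0154], 0.96)]
top light_left [([0.501, 0.2986, -0.0003], 0.69), ([0.5729, 0.0925, 0.0209], 0.61), ([0.4654, 0.2044, -0.001], 0.45), ([0.5736, 0.2475, -0.0002], 0.42)]
top light_right [([0.5051, 0.0371, 0.0211], 0.72)]
top light_seated [([0.5857, 0.0232, 0.0148], 0.51)]
top shaker [([0.6775, 0.0052, 0.0012], 0.49)]
top matches [([0.6065, -0.0753, -0.0025], 0.5)]
side tray [([0.5601, 0.0452, -0.0047], 0.56)]
side recess_left [([0.6218, 0.0617, 0.0112], 0.64)]
side recess_right [([0.5482, -0.0182, 0.0108], 0.66)]
side recess_mid [([0.5833, 0.0166, 0.0135], 0.87)]
side light_left [([0.4764, 0.4257, -0.002], 0.57), ([0.572, 0.0967, 0.0258], 0.56), ([0.504, 0.3004, -0.0008], 0.56), ([0.4643, 0.2086, 0.0005], 0.52)]
side light_right [([0.5086, 0.0376, 0.0248], 0.44)]
side light_seated [([0.5808, 0.0205, 0.0141], 0.49), ([0.4284, -0.3558, -0.0011], 0.26)]
side shaker [([0.6781, 0.0047, 0.0016], 0.74)]
side matches [([0.611, -0.0793, -0.0015], 0.46)]
```

View pics/top0.png

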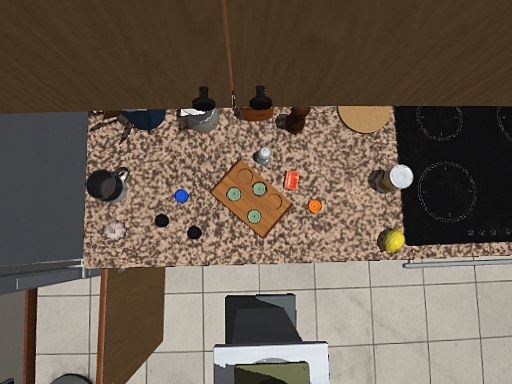

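View pics/side0.png

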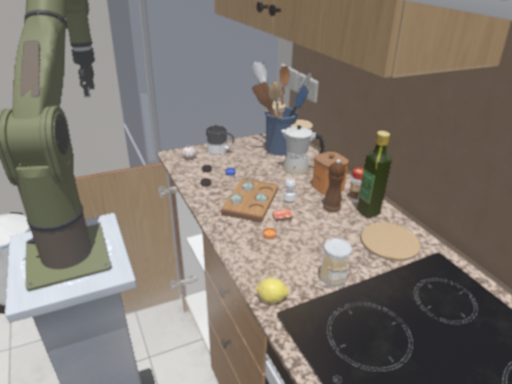

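The top view shows three green lights on the tray at (234,194), (254,216) (both loose, on the strip) and (259,188) (seated in the middle). The look-alikes are blue (182,196), black (162,220) and (195,232), and orange (315,206), all off the tray. I'll refine the positions by colour segmentation and confirm them in a crop.

```bash
cat > h.py <<'E'
from cell import bot
import cv2, numpy as np
def cam(c):
    i=bot.camera_info(c);return [np.array(i[k],float) for k in('mtx','D','R','t')]
def proj(c,P):
    K,D,R,t=cam(c);return cv2.projectPoints(np.atleast_2d(np.array(P,float)),cv2.Rodrigues(R)[0],t,K,D)[0][:,0]
def unproj(c,uv,z):
    K,D,R,t=cam(c);n=cv2.undistortPoints(np.array(uv,float).reshape(-1,1,2),K,D)[:,0]
    d=np.c_[n,np.ones(len(n))]@R; C=-R.T@t
    return C+d*((z-C[2])/d[:,2])[:,None]
def greens(c,im,ztop=0.037):
    h=cv2.cvtColor(im,cv2.COLOR_RGB2HSV)
    m=cv2.inRange(h,(45,30,60),(95,255,255))
    n,_,st,ce=cv2.connectedComponentsWithStats(m)
    return [(ce[i].round(1).tolist(),int(st[i,4]),unproj(c,[ce[i]],ztop)[0].round(4).tolist()) for i in range(1,n) if st[i,4]>15 ]
E
python3 - <<'E'
from h import *
T=bot.capture('top');S=bot.capture('side')
for c,im in(('top',T),('side',S)):
    for g in greens(c,im): print(c,g)
# tray mask
h=cv2.cvtColor(T,cv2.COLOR_RGB2HSV);
m=cv2.inRange(h,(5,110,60),(20,255,255));m[:150]=0;m[245:]=0;m[:,:205]=0;m[:,298:]=0
m=cv2.morphologyEx(m,cv2.MORPH_OPEN,np.ones((3,3)))
cs=cv2.findContours(m,0,2)[0];k=max(cs,key=cv2.contourArea)
box=cv2.boxPoints(cv2.minAreaRect(k));W=unproj('top',box,0.022);print(box.round(1).tolist(),W.round(4).tolist(),W.mean(0),np.linalg.norm(W-np.roll(W,1,0),axis=1))
# overlay
y=np.radians(-42.6);R=np.array([[np.cos(y),-np.sin(y)],[np.sin(y),np.cos(y)]]);o=np.array([.559,.043])
a=np.linspace(0,2*np.pi,40)
def ov(c,im,x0,y0,w,hh,f):
    B=cv2.resize(im[y0:y0+hh,x0:x0+w],None,fx=f,fy=f,interpolation=cv2.INTER_CUBIC)
    for P in [np.array([[65,102],[65,-102],[-65,-102],[-65,102]])/1e3]+[np.c_[.034+.0225*np.cos(a),v+.0225*np.sin(a)] for v in(.055,0,-.055)]:
        q=P@R.T+o;q=proj(c,np.c_[q,np.full(len(q),.022)])
        cv2.polylines(B,[np.int32((q-[x0,y0]+.5)*f)],1,(255,0,0),1)
    return B
A=ov('top',T,200,145,125,100,5);B=ov('side',S,215,170,90,60,6)
cv2.imwrite('pics/crop1.png',A[:,:,::-1]);cv2.imwrite('pics/crop2.png',B[:,:,::-1])
E
```

```text
top ([258.7, 188.4], 122, [0.5835, 0.0219, 0.037])
top ([233.8, 193.7], 130, [0.5702, 0.092, 0.037])
top ([253.9, 216.0], 132, [0.5064, 0.0376, 0.037])
side ([366.9, 185.6], 305, [0.9248, -0.0765, 0.037])
[[208.8000030517578, 191.5], [239.39999389648438, 156.60000610351562], [293.5, 203.89999389648438], [262.8999938964844, 238.89999389648438]] [[0.5803, 0.1631, 0.022], [0.6799, 0.0744, 0.022], [0.5391, -0.0759, 0.022], [0.443, 0.0139, 0.022]] [0.56061028 0.04386308 0.022     ] [0.20277489 0.13342442 0.20592507 0.1315488 ]
```

View pics/crop1.png

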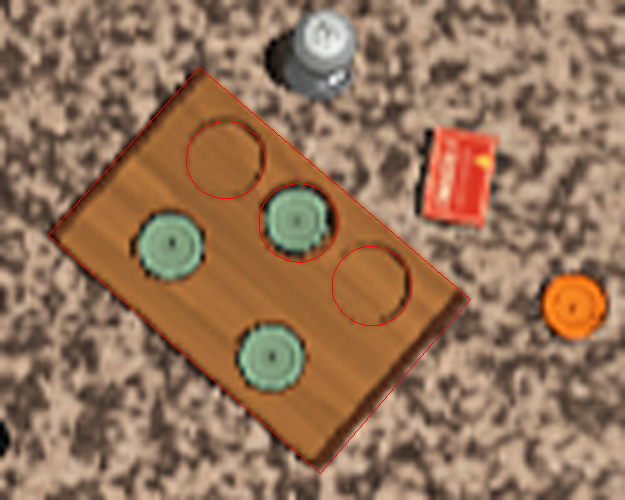

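The crop confirms it: the three green lights are the ones meant, and the tray model lines up (yaw −42.6°). The empty recesses are at upper left and right. I'll push with the two fingers slightly open so they cradle the disc.

```bash
for i in 1 2 3; do python3 -m handwheel '[{"dx":-0.0322,"dy":-0.0248,"fingers":25},{"dx":-0.0322,"dy":-0.0248,"fingers":25},{"dx":-0.0322,"dy":-0.0248,"fingers":25},{"dx":-0.0322,"dy":-0.0248,"fingers":25},{"dx":-0.0322,"dy":-0.0248,"fingers":25}]'; done
python3 -m handwheel '[{"turn":5.5,"fingers":25},{"turn":5.5,"fingers":25},{"turn":5.4,"fingers":25},{"dz":0,"fingers":25},{"dz":0,"fingers":25}]'
cat >> h.py <<'E'
def go(x,y,z):
    s=bot.observe();from scipy.spatial.transform import Rotation as Ro
    M=Ro.from_quat(s['eef_rot']).as_matrix();th=np.degrees(np.arctan2(M[1,0],M[0,0]))
    print('t',round(s['t'],2),'pos',np.round(s['eef_pos'],4),'xang',round(th,1),'w',round(s['width'],3),'F',np.round(s['ft_force'],1),'need',np.round(M.T@(np.array([x,y,z])-s['eef_pos']),4))
E
python3 -c "
from h import *
go(.532,.1157,.075)"
```

```text
t 1.1 pos [0.1653 0.6027 0.2423] xang 164.7 w 1.002 F [0.  0.3 0.2] need [-0.4824 -0.3727  0.1673]$[0]: bad value
$[0]: bad value
$[0]: bad value
$[0]: bad value
```

```bash
python3 -m handwheel '[{"dx":-0.0322,"dy":-0.0248}]'; python3 -m handwheel '[{"dx":-0.032,"dy":-0.025,"dz":0,"turn":0,"fingers":25}]';python3 -m handwheel --help
```

```text
t: 1.18
eef_pos: [0.182, 0.5767, 0.2426]
eef_rot: [0.128, 0.992, 0.004, -0.004]
ft_force: [-0.6, 2.3, 1.2]
width: 0.881
grasp_force: 0.0$[0]: bad value
invalid input: not JSON, or not a number
```

```bash
python3 -m handwheel '[{"dx":-0.032,"dy":-0.025,"fingers":25.0}]'; echo; python3 -m handwheel '[{"fingers":0.25}]'; echo;  python3 -m handwheel '[{"dx":-0.032,"dy":-0.025,"dz":0.0}]'
```

```text
$[0]: bad value
$[0]: bad value
$[0]: bad value
```

All five keys are needed in each row (the refusals went to stderr, which hid which call had passed).

```bash
for i in 1 2; do python3 -m handwheel '[{"dx":-0.032,"dy":-0.025,"dz":0,"turn":0,"fingers":25},{"dx":-0.032,"dy":-0.025,"dz":0,"turn":0,"fingers":25},{"dx":-0.032,"dy":-0.025,"dz":0,"turn":0,"fingers":25},{"dx":-0.032,"dy":-0.025,"dz":0,"turn":0,"fingers":25},{"dx":-0.032,"dy":-0.025,"dz":0,"turn":0,"fingers":25}]' 2>&1; done
python3 -m handwheel '[{"dx":-0.032,"dy":-0.025,"dz":0,"turn":0,"fingers":25},{"dx":-0.032,"dy":-0.025,"dz":0,"turn":0,"fingers":25},{"dx":0,"dy":0,"dz":0,"turn":5.5,"fingers":25},{"dx":0,"dy":0,"dz":0,"turn":5.5,"fingers":25},{"dx":0,"dy":0,"dz":0,"turn":5.4,"fingers":25}]' 2>&1
python3 -m handwheel '[{"dx":0,"dy":0,"dz":0,"turn":0,"fingers":25},{"dx":0,"dy":0,"dz":0,"turn":0,"fingers":25}]' 2>&1
python3 -c "
from h import *
go(.532,.1157,.075)"
```

```text
t: 1.6
eef_pos: [0.3117, 0.4057, 0.2425]
eef_rot: [0.133, 0.991, 0.0, 0.0]
ft_force: [1.5, -0.6, -0.1]
width: 0.251
grasp_force: 0.0
t: 2.02
eef_pos: [0.4331, 0.2428, 0.2426]
eef_rot: [0.133, 0.991, 0.0, 0.0]
ft_force: [0.1, -1.1, -1.2]
width: 0.25
grasp_force: 0.0
t: 2.43
eef_pos: [0.4813, 0.178, 0.2423]
eef_rot: [0.277, 0.961, 0.0, 0.0]
ft_force: [0.2, -0.2, -0.2]
width: 0.25
grasp_force: 0.0
t: 2.6
eef_pos: [0.4806, 0.1794, 0.2424]
eef_rot: [0.272, 0.962, 0.0, 0.0]
ft_force: [0.5, 0.1, -0.7]
width: 0.254
grasp_force: 0.0
t 2.6 pos [0.4806 0.1794 0.2424] xang 148.4 w 0.254 F [ 0.5  0.1 -0.7] need [-0.0771 -0.0274  0.1674]
```

```bash
python3 -m handwheel '[{"dx":-0.0257,"dy":-0.0091,"dz":0.03,"turn":0,"fingers":25},{"dx":-0.0257,"dy":-0.0091,"dz":0.03,"turn":0,"fingers":25},{"dx":-0.0257,"dy":-0.0091,"dz":0.03,"turn":0,"fingers":25},{"dx":0,"dy":0,"dz":0.041,"turn":0,"fingers":25},{"dx":0,"dy":0,"dz":0.036,"turn":0,"fingers":25}]' 2>&1
python3 -m handwheel '[{"dx":0,"dy":0,"dz":0,"turn":0,"fingers":25},{"dx":0,"dy":0,"dz":0,"turn":0,"fingers":25}]' >/dev/null 2>&1
python3 - <<'E'
from h import *
go(.532,.1157,.036)
T=bot.capture('top');print(greens('top',T))
S=bot.capture('side')
cv2.imwrite('pics/c3.png',np.hstack([cv2.resize(T[145:245,200:280],None,fx=5,fy=5),cv2.resize(S[165:225,215:275],(400,500)) if 0 else cv2.resize(S[160:230,215:271],(400,500))])[:,:,::-1])
E
```

```text
t: 3.02
eef_pos: [0.5332, 0.1136, 0.0737]
eef_rot: [0.274, 0.962, 0.0, 0.001]
ft_force: [-0.2, 1.4, 0.1]
width: 0.251
grasp_force: 0.0
t 3.18 pos [0.5303 0.1157 0.0741] xang 148.4 w 0.25 F [-0.5  1.  -0. ] need [-0.0016  0.001   0.0381]
[([259.9, 187.2], 84, [0.587, 0.0186, 0.037])]
```

View pics/c3.png

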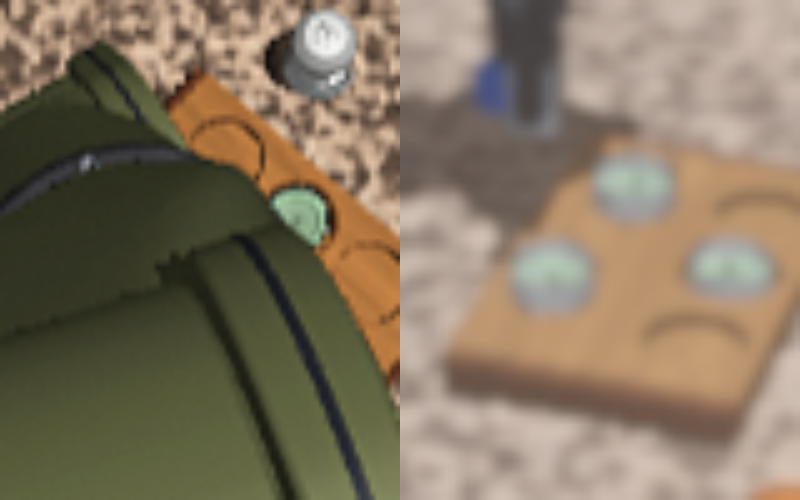

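```bash
python3 -m handwheel '[{"dx":0,"dy":0.001,"dz":0.019,"turn":0,"fingers":25},{"dx":0,"dy":0,"dz":0.019,"turn":0,"fingers":25},{"dx":0,"dy":0,"dz":0,"turn":0,"fingers":25},{"dx":-0.006,"dy":0,"dz":0,"turn":0,"fingers":25},{"dx":-0.006,"dy":0,"dz":0,"turn":0,"fingers":25}]' 2>&1
for i in 1 2; do python3 -m handwheel '[{"dx":-0.005,"dy":0,"dz":0,"turn":0,"fingers":25},{"dx":-0.005,"dy":0,"dz":0,"turn":0,"fingers":25},{"dx":-0.005,"dy":0,"dz":0,"turn":0,"fingers":25},{"dx":-0.005,"dy":0,"dz":0,"turn":0,"fingers":25},{"dx":-0.005,"dy":0,"dz":0,"turn":0,"fingers":25}]' 2>&1|grep -E 'pos|force'; done
python3 - <<'E'
from h import *
go(.600,.0737,.036)
S=bot.capture('side');print(bot.pinpoint('side','light_left')[:5])
cv2.imwrite('pics/c4.png',cv2.resize(S[160:230,215:305],None,fx=7,fy=7)[:,:,::-1])
E
```

```text
t: 3.7
eef_pos: [0.544, 0.1105, 0.0396]
eef_rot: [0.273, 0.962, 0.001, 0.001]
ft_force: [1.2, -0.5, 0.7]
width: 0.251
grasp_force: 0.0
eef_pos: [0.5643, 0.0965, 0.0375]
ft_force: [0.5, 0.1, -0.7]
grasp_force: 0.1
eef_pos: [0.5854, 0.0835, 0.0372]
ft_force: [0.1, -0.1, 0.3]
grasp_force: 0.2
t 4.53 pos [0.5854 0.0835 0.0372] xang 148.3 w 0.25 F [ 0.1 -0.1  0.3] need [-0.0176 -0.0006  0.0012]
[{'point': [0.5333, -0.138, 0.0022], 'score': 0.71}, {'point': [0.5738, 0.2427, 0.0033], 'score': 0.62}, {'point': [0.6086, 0.0704, 0.019], 'score': 0.52}, {'point': [0.4615, 0.2078, 0.0061], 'score': 0.51}, {'point': [0.5038, 0.3012, -0.0036], 'score': 0.47}]
```

View pics/c4.png

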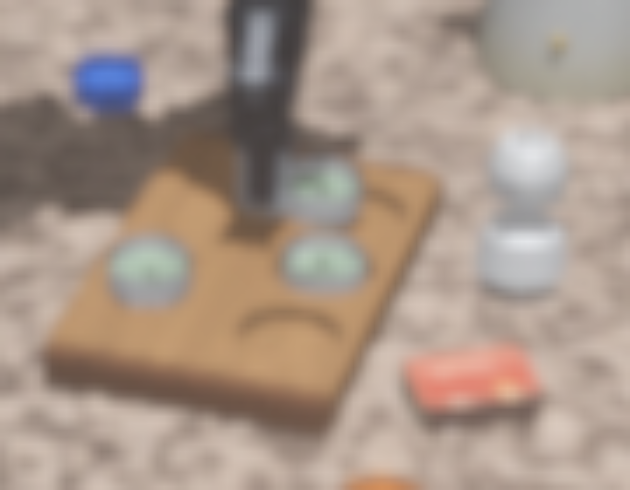

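The light is half over the left recess and centred between the fingers, ahead at crop (325,190). Continuing.

```bash

for i in 1; do python3 -m handwheel '[{"dx":-0.004,"dy":0,"dz":0.001,"turn":0,"fingers":25},{"dx":-0.004,"dy":0,"dz":0,"turn":0,"fingers":25},{"dx":-0.003,"dy":0,"dz":0,"turn":0,"fingers":25},{"dx":-0.003,"dy":0,"dz":0,"turn":0,"fingers":25},{"dx":-0.003,"dy":0,"dz":0,"turn":0,"fingers":25}]' 2>&1|grep -E 'pos|force'; done
python3 -m handwheel '[{"dx":0,"dy":0,"dz":0,"turn":0,"fingers":25},{"dx":0,"dy":0,"dz":0,"turn":0,"fingers":25}]' 2>&1|grep -E 'pos|force'
python3 - <<'E'
from h import *
go(.600,.0737,.036)
S=bot.capture('side');print([d['point'] for d in bot.pinpoint('side','light_left')[:6]])
cv2.imwrite('pics/c5.png',cv2.resize(S[160:230,215:305],None,fx=7,fy=7)[:,:,::-1])
E
```

```text
eef_pos: [0.5997, 0.0746, 0.0363]
ft_force: [-0.7, -0.4, -0.3]
grasp_force: 0.0
eef_pos: [0.5996, 0.0747, 0.0363]
ft_force: [0.8, 0.6, -0.2]
grasp_force: 0.0
t 5.22 pos [0.5996 0.0747 0.0363] xang 148.2 w 0.255 F [ 0.8  0.6 -0.2] need [-0.0008 -0.0006  0.0003]
[[0.5385, -0.1373, 0.0009], [0.5014, 0.3035, -0.0007], [0.6237, 0.0611, 0.0139], [0.4627, 0.2061, 0.0036], [0.5726, 0.2442, 0.0021]]
```

View pics/c5.png

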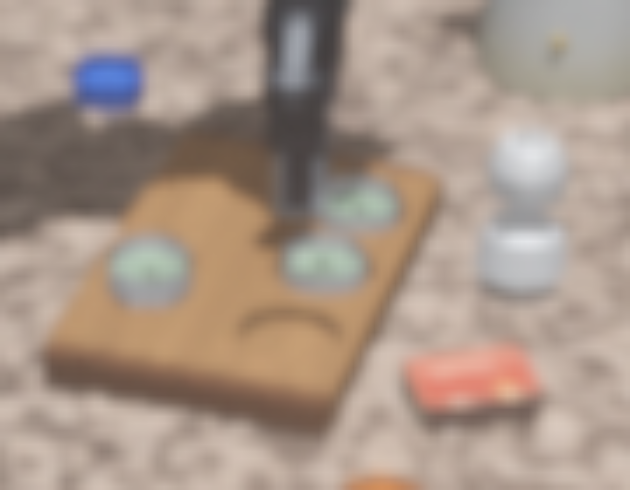

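The left light is now flat in its recess at crop (360,205). I'll back off and move behind the right one.

```bash

python3 -m handwheel '[{"dx":0.02,"dy":0,"dz":0,"turn":0,"fingers":25},{"dx":0.01,"dy":0,"dz":-0.03,"turn":0,"fingers":25},{"dx":0,"dy":0,"dz":-0.04,"turn":6,"fingers":25},{"dx":0,"dy":0,"dz":0,"turn":6,"fingers":25},{"dx":0,"dy":0,"dz":0,"turn":6,"fingers":25}]' 2>&1|grep -E 'pos|force'
python3 -m handwheel '[{"dx":0,"dy":0,"dz":0,"turn":5.2,"fingers":25},{"dx":0,"dy":0,"dz":0,"turn":0,"fingers":25},{"dx":0,"dy":0,"dz":0,"turn":0,"fingers":25}]' 2>&1|grep -E 'pos|force'
python3 -c "
from h import *
go(.4807,.0745,.09)"
```

```text
eef_pos: [0.5754, 0.0914, 0.1088]
ft_force: [-0.5, 0.5, -0.1]
grasp_force: 0.0
eef_pos: [0.5737, 0.0908, 0.1063]
ft_force: [0.1, 0.3, 0.4]
grasp_force: 0.0
t 5.98 pos [0.5737 0.0908 0.1063] xang 125.2 w 0.249 F [0.1 0.3 0.4] need [ 0.0403 -0.0854  0.0163]
```

```bash

python3 -m handwheel '[{"dx":0.0134,"dy":-0.0285,"dz":0,"turn":0,"fingers":25},{"dx":0.0134,"dy":-0.0285,"dz":0,"turn":0,"fingers":25},{"dx":0.0134,"dy":-0.0285,"dz":0,"turn":0,"fingers":25},{"dx":0,"dy":0,"dz":0.036,"turn":0,"fingers":25},{"dx":0,"dy":0,"dz":0,"turn":0,"fingers":25}]' 2>&1|grep -E 'pos|force'
python3 -m handwheel '[{"dx":0,"dy":0,"dz":0,"turn":0,"fingers":25},{"dx":0,"dy":0,"dz":0,"turn":0,"fingers":25}]' 2>&1|grep -E 'pos|force'
python3 - <<'E'
from h import *
go(.4807,.0745,.036)
bot.capture('side')
for l in('light_left','light_right','light_seated','recess_right'):print(l,[d['point'] for d in bot.pinpoint('side',l)[:6]])
bot.capture('top');print(greens('top',bot.capture('top')))
E
```

```text
eef_pos: [0.4764, 0.0738, 0.0662]
ft_force: [-0.1, -0.7, -0.7]
grasp_force: 0.0
eef_pos: [0.4824, 0.0748, 0.0709]
ft_force: [1.0, 0.2, -0.2]
grasp_force: 0.0
t 6.57 pos [0.4824 0.0748 0.0709] xang 125.1 w 0.248 F [ 1.   0.2 -0.2] need [ 0.0008 -0.0017  0.0349]
light_left [[0.5349, -0.142, 0.0017], [0.4652, 0.2053, 0.0041], [0.5738, 0.2429, 0.0043], [0.5042, 0.3036, -0.0011], [0.6236, 0.0604, 0.0137]]
light_right [[0.501, 0.0385, 0.0249]]
light_seated [[0.6788, 0.0063, -0.0027], [0.5815, 0.018, 0.0149]]
recess_right []
[([244.7, 175.8], 130, [0.6203, 0.0604, 0.037]), ([259.7, 187.9], 98, [0.5849, 0.0191, 0.037])]
```

```bash
python3 -m handwheel '[{"dx":0,"dy":-0.0017,"dz":0.018,"turn":0,"fingers":25},{"dx":0,"dy":0,"dz":0.017,"turn":0,"fingers":25},{"dx":0,"dy":0,"dz":0,"turn":0,"fingers":25},{"dx":-0.006,"dy":0,"dz":0,"turn":0,"fingers":25},{"dx":-0.006,"dy":0,"dz":0,"turn":0,"fingers":25}]' 2>&1|grep -E 'pos|force'
for i in 1 2; do python3 -m handwheel '[{"dx":-0.005,"dy":0,"dz":0,"turn":0,"fingers":25},{"dx":-0.005,"dy":0,"dz":0,"turn":0,"fingers":25},{"dx":-0.005,"dy":0,"dz":0,"turn":0,"fingers":25},{"dx":-0.005,"dy":0,"dz":0,"turn":0,"fingers":25},{"dx":-0.005,"dy":0,"dz":0,"turn":0,"fingers":25}]' 2>&1|grep -E 'pos|force'; done
python3 - <<'E'
from h import *
go(.5325,.00,.036)
S=bot.capture('side');print([d['point'] for d in bot.pinpoint('side','light_right')[:6]])
cv2.imwrite('pics/c6.png',cv2.resize(S[160:230,215:305],None,fx=7,fy=7)[:,:,::-1])
E
```

```text
eef_pos: [0.4868, 0.0634, 0.0359]
ft_force: [0.2, -0.1, 0.3]
grasp_force: 0.0
eef_pos: [0.5012, 0.0426, 0.0355]
ft_force: [0.0, -0.5, 0.8]
grasp_force: 0.1
eef_pos: [0.5153, 0.0222, 0.0352]
ft_force: [-0.1, -0.3, -0.4]
grasp_force: 0.1
t 8.17 pos [0.5153 0.0222 0.0352] xang 125.1 w 0.248 F [-0.1 -0.3 -0.4] need [-0.028   0.0013 -0.0008]
[[0.5294, -0.0019, 0.0262]]
```

View pics/c6.png

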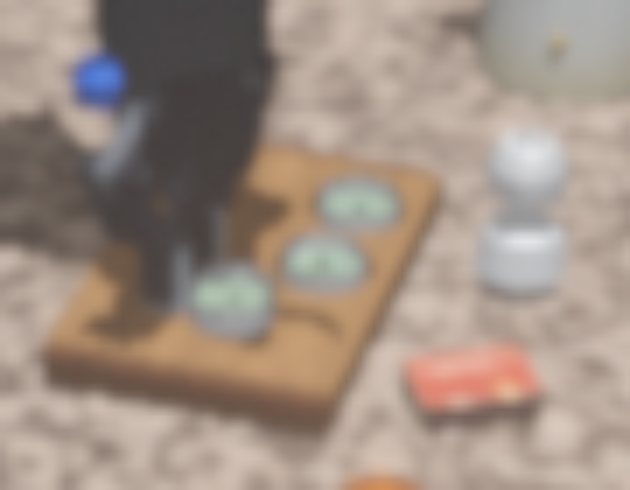

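The right light is cradled and at the recess rim. About 27 mm remain.

```bash
python3 -m handwheel '[{"dx":-0.004,"dy":0.001,"dz":0,"turn":0,"fingers":25},{"dx":-0.004,"dy":0,"dz":0,"turn":0,"fingers":25},{"dx":-0.004,"dy":0,"dz":0,"turn":0,"fingers":25},{"dx":-0.003,"dy":0,"dz":0,"turn":0,"fingers":25},{"dx":-0.003,"dy":0,"dz":0,"turn":0,"fingers":25}]' 2>&1|grep -E 'pos|force'
python3 -m handwheel '[{"dx":-0.003,"dy":0,"dz":0,"turn":0,"fingers":25},{"dx":-0.003,"dy":0,"dz":0,"turn":0,"fingers":25},{"dx":-0.003,"dy":0,"dz":0,"turn":0,"fingers":25},{"dx":0,"dy":0,"dz":0,"turn":0,"fingers":25},{"dx":0,"dy":0,"dz":0,"turn":0,"fingers":25}]' 2>&1|grep -E 'pos|force'
python3 - <<'E'
from h import *
go(.5325,.00,.036)
bot.capture('side');print([d['point'] for d in bot.pinpoint('side','light_right')[:6]])
E
python3 -m handwheel '[{"dx":0.02,"dy":0,"dz":0,"turn":0,"fingers":25},{"dx":0.01,"dy":0,"dz":-0.03,"turn":0,"fingers":25},{"dx":0,"dy":0.03,"dz":-0.04,"turn":0,"fingers":25},{"dx":0.01,"dy":0.04,"dz":-0.01,"turn":0,"fingers":25},{"dx":0.01,"dy":0.04,"dz":0,"turn":0,"fingers":25}]' 2>&1|grep -E 'pos|force'
python3 -m handwheel '[{"dx":0.03,"dy":0.0,"dz":-0.02,"turn":0,"fingers":25},{"dx":0.03,"dy":-0.02,"dz":-0.02,"turn":0,"fingers":25},{"dx":0.03,"dy":-0.02,"dz":-0.02,"turn":0,"fingers":25},{"dx":0.03,"dy":-0.02,"dz":0,"turn":0,"fingers":25},{"dx":0.03,"dy":-0.02,"dz":0,"turn":0,"fingers":25}]' 2>&1|grep -E 'pos|force'
python3 - <<'E'
from h import *
T=bot.capture('top')
for g in greens('top',T,.028):print(g)
S=bot.capture('side')
for l in('light_left','light_right','light_seated'):print(l,[d['point'] for d in bot.pinpoint('side',l)[:6]])
cv2.imwrite('pics/c7.png',np.hstack([cv2.resize(T[145:245,205:285],None,fx=5,fy=5),cv2.resize(S[170:227,230:276],(400,500))])[:,:,::-1])
E
```

```text
eef_pos: [0.5264, 0.0081, 0.0353]
ft_force: [-0.8, -0.3, -0.0]
grasp_force: 0.0
eef_pos: [0.5315, 0.0009, 0.0353]
ft_force: [-0.4, 1.4, 0.3]
grasp_force: 0.0
t 9.1 pos [0.5315 0.0009 0.0353] xang 125.0 w 0.247 F [-0.4  1.4  0.3] need [-0.0014  0.0003 -0.0007]
[[0.5424, -0.0201, 0.0179]]
eef_pos: [0.5903, 0.1017, 0.112]
ft_force: [2.1, -1.1, -0.2]
grasp_force: 0.0
eef_pos: [0.4354, 0.1796, 0.1696]
ft_force: [-0.4, 1.1, -0.3]
grasp_force: 0.0
([244.7, 175.8], 131, [0.6221, 0.0603, 0.028])
([258.7, 188.5], 123, [0.5848, 0.0215, 0.028])
([274.2, 201.6], 129, [0.5464, -0.0209, 0.028])
light_left [[0.4653, 0.206, 0.0023], [0.6227, 0.0608, 0.0156], [0.576, 0.2416, 0.0048], [0.5033, 0.3048, -0.0013], [0.5325, -0.1413, 0.0011], [0.4269, -0.3533, 0.0009]]
light_right [[0.5439, -0.0194, 0.0185]]
light_seated [[0.5818, 0.0189, 0.0123]]
```

View pics/c7.png

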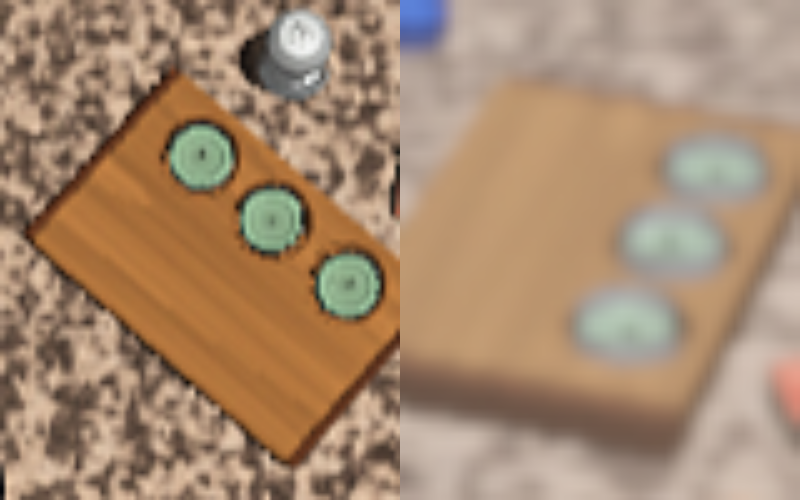

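Both look seated, but the network puts the right light's height at 18 mm instead of 13. I'll check it by triangulating the top faces from both cameras.

```bash
python3 - <<'E'
from h import *
T=bot.capture('top');S=bot.capture('side')
h=cv2.cvtColor(S,cv2.COLOR_RGB2HSV);m=cv2.inRange(h,(40,18,60),(100,255,255));m[:170]=0;m[225:]=0;m[:,:225]=0;m[:,280:]=0
n,_,st,ce=cv2.connectedComponentsWithStats(m)
sd=[ce[i] for i in range(1,n) if st[i,4]>15];print([(st[i].tolist()) for i in range(1,n)])
def P(c):
    K,D,R,t=cam(c);return np.c_[R,t]
def ud(c,p):
    K,D,R,t=cam(c);return cv2.undistortPoints(np.array(p).reshape(-1,1,2),K,D)[:,0]
for uv,_,w in greens('top',T,.028):
    q=proj('side',[w])[0]; s=min(sd,key=lambda a:np.linalg.norm(a-q))
    X=cv2.triangulatePoints(P('top'),P('side'),ud('top',[uv]).T,ud('side',[s]).T);X=X[:3,0]/X[3,0]
    print(w,'side expect',q.round(1),'seen',s.round(1),'tri',X.round(4))
E
```

```text
[[262, 188, 8, 3, 22], [257, 196, 9, 3, 23], [251, 205, 10, 4, 32]]
[0.622, 0.0604, 0.028] side expect [266.  187.3] seen [265.8 188.9] tri [0.6225 0.0607 0.0219]
[0.5849, 0.0215, 0.028] side expect [261.1 195.6] seen [261.  197.1] tri [0.5854 0.0216 0.0223]
[0.5464, -0.0209, 0.028] side expect [255.9 205.1] seen [255.8 206.6] tri [ 0.5465 -0.0212  0.0228]
```

All three top faces lie at the same height to within 1 mm, so the right light is as flat as the seated reference. Handing in.

```bash
python3 -c "
from cell import bot
print(bot.job_done())"
```

```text
the job is handed in; nothing more can be done
None
```

I pushed both loose tea lights into the two outer recesses and handed the job in; the cameras show them sitting flat and level with the middle one, but no verdict came back.

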